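Set a painted card in the trimmer for its margin cut

ROBOT

A 6-joint arm with a two-finger parallel gripper is mounted at the origin on the work surface. World frame = base frame: x ahead of the robot, y to its left, z up, the work surface at z = 0. Lengths are in m, angles in rad, forces in N, time in s.
With the tool pointing down it reaches from about 0.35 to 1 m from the base axis. Payload 7.1 kg.
Tool frame: the origin (TCP) lies where the fingers leave the gripper's body, on its centre line; the fingertips stand 73 mm ahead of it and the grasp point (between the pads) lies 54 mm ahead of it; z points along the fingers, y is the line along which they close (so a half turn about z gives the same grasp; the last joint's range is limited). The gripper opens to 85 mm and grips with 20 to 120 N. Pads are 22 mm wide; open, the fingers measure 114 mm over their backs; the gripper's body (76 mm by 85 mm) begins 54 mm behind the grasp point. The pads swing forward as they close: fully open they stand 13 mm farther back than shut.
Start: joints at [1.295, 0.423, 1.63, -0, 1.089, -0.019], TCP at [0.159, 0.604, 0.304] pointing down, gripper open.
Joint ranges: [-3, 3], [-0.9, 2.11], [0.09, 2.58], [-1.31, 4.45], [0.11, 2.69], [-2.54, 2.54]. Speed limits (rad/s): [2.39, 2.39, 3.01, 3.14, 3.14, 3.14].

INTERFACE

Orientations are given as [roll, pitch, yaw] about the fixed x, y, z axes, in that order (R = Rz(yaw) Ry(pitch) Rx(roll)).
In Python, from cell import ctrl gives the robot as it stands. Calls block until the motion is done:
- ctrl.reach(position, orientation): joint-space move of the TCP to a pose.
- ctrl.move_straight(position, velocity=0.15, rotation=None, contact_N=None): straight line of the TCP; rotation=None keeps the orientation; velocity is the mean speed in m/s. With contact_N (N) it stops when the force on the tool has changed by that much, and returns True; else False.
- ctrl.move_joints(angles): joint-space move.
- ctrl.open_gripper() and ctrl.gripper_close(): open the fingers fully, or close them until they stop; the grip force is fixed at half the most.
- ctrl.sleep(seconds).
- ctrl.inverse_kinematics(position, orientation): joint angles nearest the present ones, or None.
- ctrl.get_state(): the state.
- ctrl.camera(name): name is "scene" or "top"; returns the picture (400x640x3 uint8, red, green, blue); there is no depth.
- ctrl.camera_model(name): a dict with "camera_matrix" (3x3 intrinsics, pixels), "world_from_camera" (4x4, takes a point from camera to world coordinates). Camera axes: x right, y up, looking along -z (the intrinsics and any distortion apply to the point x, -y, -z); pixel columns grow to the right and rows downward; lengths in m; the calibration is good to about 2 mm. A picture is of the moment at which its call begins. camera_model takes no time and is no camera call.
A pose or a line that the arm cannot do raises ctrl.Unreachable and nothing moves.
- ctrl.job_done(): hands the job in; it is judged then, once.
The state is a dict: "time": time; "qpos": joint angles; "joint_velocities": joint speeds; "effort": joint torques, N m; "eef_pos": TCP position; "tool_rot": TCP orientation; "force": force on the tool from outside, world axes, zero at the start; "torque": the same for the moment, N m; "width": finger opening in m; "grasp_force": force on a finger pad.
Only numpy, scipy, OpenCV 4.12 (cv2) and the standard library are available. Lean on these libraries where they do the work, as an engineer would, in place of code of your own. Each camera call takes 0.05 s, during which the arm holds its last target. There are 200 camera calls.

TASK

Get the painted card ready for trimming: push it flat across the bed of the paper trimmer so that its far long side sits against the fence and its bare 30 mm strip - the whole strip and nothing more - sticks out under the rail past the cutting edge. Only push or slide it with the fingertips, never pick it up or tip it; leave the cutter head where it is parked and the other things on the table where they stand.

Things in the scene. Friction and masses are not known exactly. Their poses are not given: they have to be found in the camera images.
- trimmer: Desk rotary paper trimmer, fixed. Origin on the table under the bed, 120 mm from the cutting edge; x along the cutting edge, away from the robot to the fence (turned up to 0.2 rad), y to the left, z up. Grey bed 340 (x) by 260 (y = -120 to +140), flat top 20 mm above the table, faint 20 mm grid. Its right side (y = -120) is the cutting edge, open air beyond; fence and rail: see their points.
- card: Watercolour study on stiff ivory card, 105 (x) by 148 (y) by 4 mm, about 50 g, loose and flat on the bed, up to 0.3 rad from square; friction on bed and fence about 0.3. Origin: middle of its underside; x towards its long side nearest the fence, y to the left, z up. The picture covers all but a bare 30 mm strip along the right-hand short side (y = -74 to -44) and a 3 mm border.
- strip_edge (a point): Middle of the card's right-hand short side, the outer side of the bare strip, on the card's top face (card frame 0, -74, 4 mm); axes as the card.
- far_edge (a point): Middle of the card's long side that goes against the fence, on the card's top face (card frame +52.5, 0, 4 mm); axes as the card.
- cut_edge (a point): A point on the cutting edge at bed height (trimmer frame +50, -120, 20 mm); axes as the trimmer: overhang is measured from here towards -y.
- fence_face (a point): Point in the plane of the fence's face at bed height (trimmer frame +125, -76, 20 mm), axes as the trimmer; the bed lies towards -x. The fence is an aluminium bar across the far end of the bed, y = -87.5 to +137.5, 12 mm thick, 9 mm high above the bed.
- head (a joint): Position of the cutter head along the rail in m, 0 at the near end, growing towards the fence. It slides if pushed (about 1.5 N); it is parked at 0 to 0.02 and is to be left there.
- head_top (a point): Top of the cutter head, a black block 56 mm along the rail, 50 mm across (11 mm of it outside the cutting edge), its top 64 mm above the bed; at trimmer x = -108 mm plus the joint value.
- pail: Small galvanised pail with three brushes in it, 104 mm across the rim, 105 mm high (brushes reach 200 mm), standing loose beside the trimmer, left or right; origin under its middle.
- bottle: White pump paint bottle, 72 mm across, 205 mm high, standing loose on the other side of the trimmer; origin under its middle.
- pan_set: Closed black tin of watercolour pans, 64 by 130 by 19 mm, lying loose on the table to the left of the trimmer; origin under its middle.
- rail_mid (a point): Middle of the top of the aluminium rail along the cutting edge (trimmer frame 0, -102, 46 mm). Rail 20 mm wide (y = -112 to -92), underside 14 mm above the bed: the card slides beneath it. Black end housings at x = -170 to -140 and +140 to +170, y = -128 to -78, top 44 mm above the bed.
Not all that is in view belongs to the job. There is more than one size of the card; the job needs the smaller.

How it is judged:
By the outcome, as a careful person would: the job done as asked, in the order asked, and still so for the second after the job is handed in, with the robot touching nothing.
It also fails if it takes over 58 s, if anything falls off the work surface, if the arm or the gripper's body presses on something with over 40 N, if the wrist force passes 120 N, or if a joint passes its speed limit or range.

## Working session

There is one attempt and no reset: what is moved stays moved. The work goes in short steps, each a Python script; the robot and the scene stay as the last script left them, time stands still between calls to the robot, and variables do not carry over. Pictures are saved under pics/ and viewed, at most 10 in all, crops included, and the job is handed in when it is done.

```bash
ls; mkdir -p pics
python3 - <<'E'
from cell import ctrl
import cv2
for n in("scene","top"):
    im=ctrl.camera(n); cv2.imwrite(f"pics/{n}0.png",im[:,:,::-1])
    m=ctrl.camera_model(n); print(n,{k:(v.tolist() if hasattr(v,'tolist') else v) for k,v in m.items()})
print(ctrl.get_state()['time'],ctrl.get_state()['tool_rot'])
E
```

```text
pics
scene {'camera_matrix': [[388.8724066557388, 0.0, 314.32457866817026], [0.0, 388.8724066557388, 199.4929431693808], [0.0, 0.0, 1.0]], 'world_from_camera': [[0.12439596584902317, -0.7831097519793967, 0.6093149924589553, 1.134255783115255], [0.9921902120360198, 0.09249418728854844, -0.08368636960550671, -0.05631818830133292], [0.009177517115605438, 0.6149666183400518, 0.7884997346270918, 0.863459425833915], [0.0, 0.0, 0.0, 1.0]]}
top {'camera_matrix': [[392.7100834932407, 0.0, 316.7051116831541], [0.0, 392.7100834932407, 194.2669274993728], [0.0, 0.0, 1.0]], 'world_from_camera': [[0.02746748399109094, 0.9888716928473147, -0.14621324293129537, 0.42245664106724784], [-0.9994735474206332, 0.029694653470464384, 0.01307117292689808, 0.04412911442936893], [0.017267464481359338, 0.14577723635930226, 0.9891667362127728, 0.9448155840634584], [0.0, 0.0, 0.0, 1.0]]}
0.1 [-3.14018592e+00 -4.97880228e-06  2.88482331e+00]
```

View pics/scene0.png

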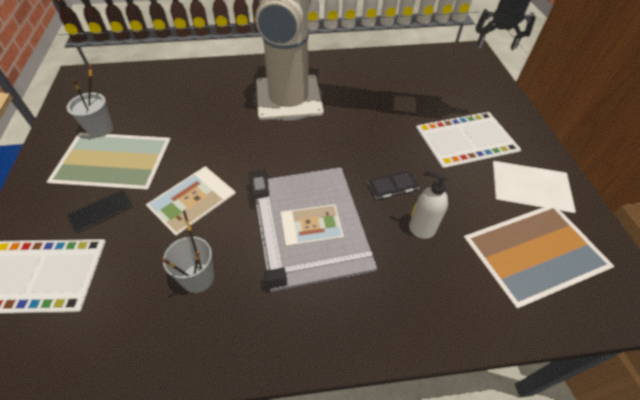

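View pics/top0.png

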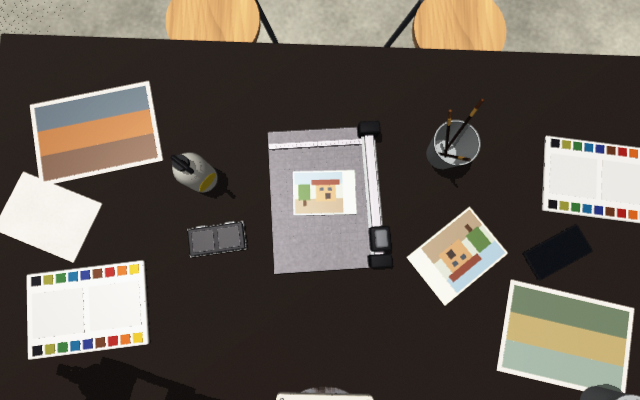

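Two cards could be meant: one on the bed (top view about 324,192) and a larger one on the table (457,255). The one on the bed fits, since it is smaller and lies loose on the bed. I'll confirm that in an enlarged crop.

Run:
```python
import cv2
im=cv2.imread("pics/top0.png")[115:285,255:405]
cv2.imwrite("pics/c1.png",cv2.resize(im,None,fx=3.5,fy=3.5,interpolation=cv2.INTER_CUBIC))
```

```text
(no output)
```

View pics/c1.png

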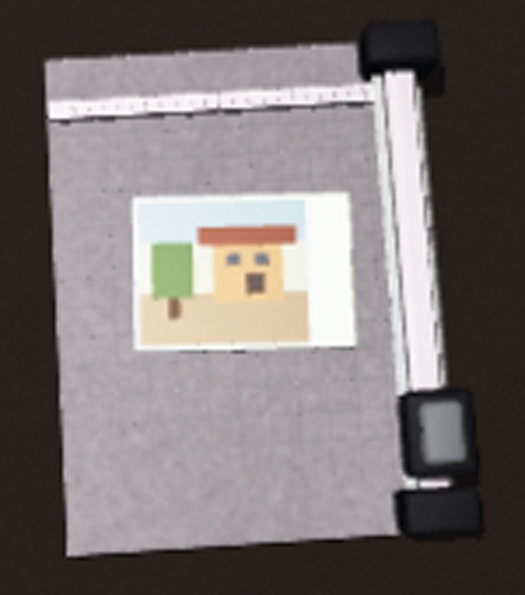

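The crop shows the smaller card on the bed. Its corners are at crop (133,197), (352,192), (356,347) and (134,350), and the bare strip is on the right. The head is parked at (438,435). The card on the table is larger and off the trimmer, so the bed card is the right one. Next I'll fit both poses.

```bash
cat > h.py <<'E'
import numpy as np,cv2
from scipy.optimize import least_squares
from cell import ctrl
def proj(P,n):
    m=ctrl.camera_model(n);T=np.linalg.inv(np.array(m["world_from_camera"]));K=np.array(m["camera_matrix"])
    c=np.atleast_2d(P)@T[:3,:3].T+T[:3,3]; c=c*[1,-1,-1]; u=c@K.T
    return u[:,:2]/u[:,2:]
def tf(p,L):
    c,s=np.cos(p[2]),np.sin(p[2]); L=np.atleast_2d(L).astype(float)
    return np.c_[p[0]+c*L[:,0]-s*L[:,1],p[1]+s*L[:,0]+c*L[:,1],L[:,2]]
def linres(uv,A,B): # pixel distance of uv to projected line AB
    d=(B-A)/np.linalg.norm(B-A); w=uv-A
    return w[:,0]*d[1]-w[:,1]*d[0]
def fit(lines,n,x0=(.55,.03,.05)):
    """lines: (localA,localB,[pixels])"""
    def f(p): return np.concatenate([linres(np.array(uv,float),*proj(tf(p,[a,b]),n)) for a,b,uv in lines])
    r=least_squares(f,x0,x_scale=[.01,.01,.01]); return r.x,r.fun
def crop(c,s,ox,oy): return (np.array(c,float)+.5)/s-.5+[ox,oy]
E
python3 - <<'E'
from h import *
k=lambda *c:crop(c,3.5,255,115)
T=[((-.17,.14,.02),(.17,.14,.02),k((45,60),(56,308),(67,556))),
 ((-.17,.14,.02),(-.17,-.1,.02),k((67,556),(230,546),(398,535))),
 ((.17,.14,.02),(.17,-.1,.02),k((45,60),(200,52),(355,43))),
 ((-.1,-.092,.046),(.1,-.092,.046),k((388,75),(410,385))),
 ((-.1,-.112,.046),(.1,-.112,.046),k((415,75),(444,385)))]
t,r=fit(T,"top");print("trimmer",t,r.round(2))
z=.024
C=[((-.0525,.074,z),(-.0525,-.074,z),k((134,350),(356,347))),((.0525,.074,z),(.0525,-.074,z),k((133,197),(352,192))),
((-.0525,.074,z),(.0525,.074,z),k((134,350),(133,197))),((-.0525,-.074,z),(.0525,-.074,z),k((356,347),(352,192)))]
c,r=fit(C,"top");print("card",c,r.round(2))
cs,sn=np.cos(t[2]),np.sin(t[2]);d=c[:2]-t[:2];print("card in trimmer",cs*d[0]+sn*d[1],-sn*d[0]+cs*d[1],c[2]-t[2])
m=ctrl.camera_model("top")
for nm,uv,zz in(("pail rim",(457,142),.105),("pan",(217,238),.019),("bottlebase?",(206,182),.0)):
    g=least_squares(lambda p:(proj([[p[0],p[1],zz]],"top")-uv).ravel(),[.5,0]).x;print(nm,g)
E
```

```text
trimmer [0.55271635 0.00106461 0.08824422] [ 0.14  0.13  0.12  0.18  0.12  0.25 -0.22 -0.3  -0.09 -0.48  0.43  0.23
 -0.57]
card [0.56445817 0.01401851 0.04573888] [-0.03 -0.23 -0.13  0.4   0.41  0.27 -0.18 -0.5 ]
card in trimmer 0.012837756139696923 0.011868689017076006 -0.042505335901697125
pail rim [ 0.67314537 -0.27501165]
pan [0.449152   0.26176796]
bottlebase? [0.58417089 0.3015673 ]
```

Both fits are good to about 0.5 px. The card needs to move about +60 mm in trimmer x and −88 mm in y. With the fingers closed, I'll touch the bed's left side so the same finger face later serves as the y reference, then touch the bed top for height.

```bash
cat >> h.py <<'E'
t=np.array([0.5527,0.0011,0.0882]); O=[np.pi,0,t[2]+np.pi/2]
def W(x,y,z): return tf(t,[[x,y,z]])[0]
def mv(x,y,z,**k): return ctrl.move_straight(W(x,y,z),**k)
def at():
    s=ctrl.get_state();p=np.array(s["eef_pos"]);d=p[:2]-t[:2];c,n=np.cos(t[2]),np.sin(t[2])
    return np.round([c*d[0]+n*d[1],-n*d[0]+c*d[1],p[2]],5),np.round(s["force"],2),round(s["time"],2)
E
python3 - <<'E'
from h import *
ctrl.gripper_close()
ctrl.move_straight([.159,.604,.40],velocity=.3)
ctrl.reach(W(.06,.172,.33),O); print(at())
mv(.06,.172,.083,velocity=.25); print(at())
print(mv(.06,.135,.083,velocity=.02,contact_N=3),at())
mv(.06,.172,.083,velocity=.2)
mv(.06,.172,.115,velocity=.2); mv(.06,.120,.115,velocity=.2); mv(.06,.120,.099,velocity=.1)
print(at()); print(mv(.06,.120,.088,velocity=.015,contact_N=3),at())
print(ctrl.get_state()["width"])
E
```

```text
(array([0.05986, 0.17294, 0.33013]), array([-0.4 ,  0.5 ,  0.28]), 3.53)
(array([0.06089, 0.1723 , 0.08426]), array([ 0.16, -0.21,  0.09]), 4.67)
True (array([0.05989, 0.1508 , 0.08272]), array([-0.01,  3.37,  1.  ]), 5.77)
(array([0.05919, 0.1206 , 0.0978 ]), array([0.82, 0.35, 0.4 ]), 7.05)
True (array([0.06019, 0.12007, 0.09267]), array([-1.4 , -0.97,  6.17]), 7.56)
-0.00020071075039546817
```

Run:
```python
from h import *
mv(.06,.12,.125,velocity=.2); mv(-.08,.012,.125,velocity=.25); mv(-.08,.012,.0943,velocity=.1)
ctrl.sleep(.2)
mv(-.01,.012,.0943,velocity=.04); print(at())
print(mv(.02,.012,.0943,velocity=.015,contact_N=3),at())
mv(-.03,.012,.0943,velocity=.1);mv(-.03,.012,.125,velocity=.2)
mv(.072,.12,.125,velocity=.25); mv(.072,.12,.0943,velocity=.1); ctrl.sleep(.2)
mv(.072,.018,.0943,velocity=.04); print(at())
mv(.072,.04,.0943,velocity=.1)
cv2.imwrite("pics/top1.png",ctrl.camera("top")[:,:,::-1])
s=ctrl.camera("scene")[:,:,::-1]; cv2.imwrite("pics/sc1.png",cv2.resize(s[160:300,235:385],None,fx=4,fy=4,interpolation=cv2.INTER_CUBIC))
```

```text
(array([-0.01015,  0.01201,  0.0943 ]), array([-0.13, -0.45, -0.4 ]), 11.29)
True (array([0.01396, 0.01206, 0.09382]), array([-0.11, -0.1 , -0.09]), 12.76)
(array([0.07198, 0.0181 , 0.0943 ]), array([ 0.17,  0.08, -0.13]), 17.74)
```

View pics/sc1.png

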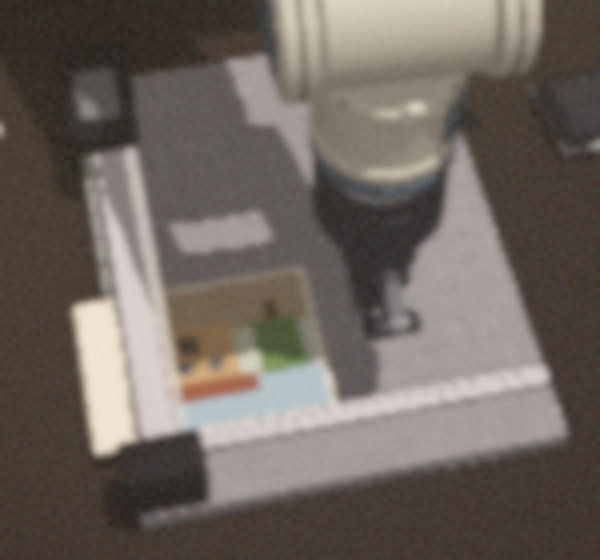

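The crop shows the card against the fence (lower side about (190,430) to (335,400)). It is squarely under the rail, with the strip showing at (100,380). Next is a light fence press, the last few mm in y to the calibrated stop, and another light press.

Run:
```python
from h import *
def press():
    mv(-.03,-.045,.125,velocity=.25); mv(-.03,-.045,.0943,velocity=.1); ctrl.sleep(.2)
    mv(.002,-.045,.0943,velocity=.06)
    print(mv(.022,-.045,.0943,velocity=.012,contact_N=2.5),at())
    mv(-.03,-.045,.0943,velocity=.1); mv(-.03,-.045,.125,velocity=.2)
mv(.072,.04,.125,velocity=.2); press()
mv(.072,.04,.125,velocity=.25); mv(.072,.04,.0943,velocity=.1); ctrl.sleep(.2)
mv(.072,.013,.0943,velocity=.06); mv(.072,.0088,.0943,velocity=.01); ctrl.sleep(.2); print(at())
mv(.072,.04,.0943,velocity=.1); mv(.072,.04,.125,velocity=.2); press()
mv(-.06,.2,.3,velocity=.3)
print(at())
for n,(a,b,c,d) in {"top":(115,285,255,405),"scene":(160,300,235,385)}.items():
    im=ctrl.camera(n)[:,:,::-1]; cv2.imwrite(f"pics/{n}2.png",im)
    cv2.imwrite(f"pics/{n}2c.png",cv2.resize(im[a:b,c:d],None,fx=3.5,fy=3.5,interpolation=cv2.INTER_CUBIC))
```

```text
True (array([ 0.01434, -0.04493,  0.09383]), array([ 0.07,  0.45, -1.08]), 21.59)
(array([0.07199, 0.00885, 0.09427]), array([-0.81,  0.15, -0.35]), 25.19)
True (array([ 0.01451, -0.04493,  0.09384]), array([-0.57,  0.94, -0.57]), 29.04)
(array([-0.06056,  0.1992 ,  0.29884]), array([-0.52,  0.08, -0.25]), 31.09)
```

View pics/top2c.png

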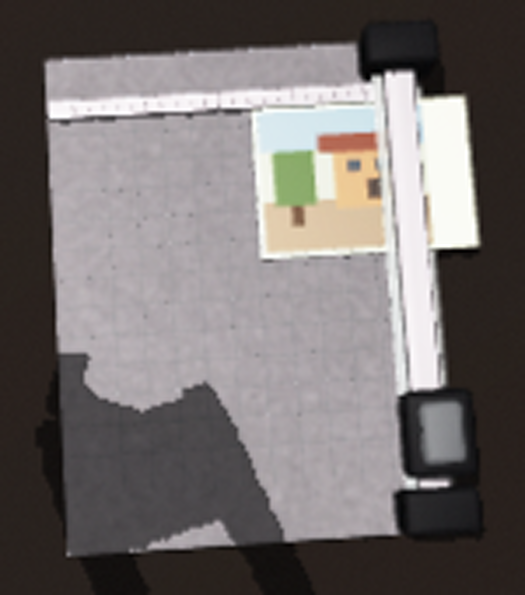

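View pics/scene2c.png

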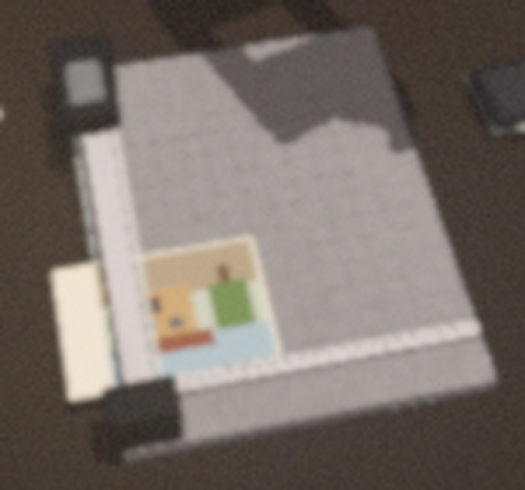

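The top view shows the card against the fence: left side (252,112) to (263,259), right side (466,96) to (480,247). The strip is outside the rail and the head has not moved. I'll check this with a fit.

Run:
```python
from h import *
k=lambda *c:crop(c,3.5,255,115)
z=.024
C=[((-.0525,.074,z),(-.0525,-.074,z),k((263,259),(380,253),(480,247))),
((.0525,.074,z),(.0525,-.074,z),k((430,98),(466,96))),
((-.0525,.074,z),(.0525,.074,z),k((263,259),(252,112))),((-.0525,-.074,z),(.0525,-.074,z),k((480,247),(466,96)))]
for tt in (t,):
    c,r=fit(C,"top");d=c[:2]-t[:2];cs,sn=np.cos(t[2]),np.sin(t[2])
    print(cs*d[0]+sn*d[1],-sn*d[0]+cs*d[1],c[2]-t[2],r.round(2))
```

```text
0.07285247054392847 -0.0755271608008608 0.004751053350441153 [ 0.1  -0.26 -0.32  0.26  0.23  0.06  0.21 -0.09 -0.17]
```

```bash
python3 -c "
from cell import ctrl
print(ctrl.job_done())"
```

```text
the job is handed in; nothing more can be done
None
```

The job is handed in at about 31 s: the smaller card lies flat against the fence with its bare 30 mm strip past the cutting edge, within about 0.5 mm by the last camera fit, and the cutter head is still at its parked spot in the pictures.

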